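Load the dead-weight bonding press

ROBOT

A 7-joint arm with a two-finger parallel gripper is mounted at the origin on the work surface. World frame = base frame: x ahead of the robot, y to its left, z up, the work surface at z = 0. Lengths are in m, angles in rad, forces in N, time in s.
With the tool pointing down it reaches from about 0.425 to 0.8 m from the base axis. Payload 8.3 kg.
Tool frame: the origin (TCP) lies at the very end of the fingers, on their centre line; the grasp point (between the pads) lies 19 mm behind it; z points along the fingers, y is the direction in which the jaws open and shut (so a half turn about z gives the same grasp; the last joint's range is limited). The gripper opens to 85 mm and grips with 20 to 120 N. Pads are 22 mm wide; open, the fingers measure 114 mm over their backs; the gripper's body (76 mm by 85 mm) begins 54 mm behind the grasp point. The pads swing forward as they close: fully open they stand 13 mm farther back than shut.
Start: joints at [1.233, 0.383, 0.016, 1.37, -0.006, 1.388, -0.046], TCP at [0.17, -0.602, 0.231] pointing down, gripper open.
Joint ranges: [-2.95, 2.95], [-0.25, 2.06], [-1.52, 1.56], [0.18, 2.33], [-1.44, 4.58], [0.02, 2.06], [-3.01, 3.01]. Speed limits (rad/s): [2.39, 2.39, 3.01, 3.01, 3.14, 3.14, 3.14].

INTERFACE

Orientations are given as [roll, pitch, yaw] about the fixed x, y, z axes, in that order (R = Rz(yaw) Ry(pitch) Rx(roll)).
In Python, from workcell import env gives the robot as it stands. The module is installed in compiled form; this text tells all that it offers. Calls block until the motion is done:
- env.move_pose(position, orientation): joint-space move of the TCP to a pose.
- env.movel(position, rot=None, feed=0.15): straight line of the TCP; rot=None keeps the orientation; feed is the mean speed in m/s.
- env.move_joints(angles): joint-space move.
- env.open_gripper() and env.close(strength=None): open the fingers fully, or close them until they stop; strength is the grip in N (None keeps the last).
- env.wait(seconds).
- env.inverse_kinematics(position, orientation): joint angles nearest the present ones, or None.
- env.camera(name): name is "scene" or "top" or "wrist"; returns the picture (480x640x3 uint8, red, green, blue); there is no depth.
- env.camera_info(name): a dict with "intrinsics" (3x3 intrinsics, pixels), "k1" (the pictures are not rectified: a ray, as slopes to the right and down, at radius r is drawn at 1 + k1 r^2 times it, then the intrinsics apply), "world_from_camera" (4x4, takes a point from camera to world coordinates). Camera axes: x right, y up, looking along -z (the intrinsics and any distortion apply to the point x, -y, -z); pixel columns grow to the right and rows downward; lengths in m; the calibration is good to about 2 mm. A picture is of the moment at which its call begins: read the wrist's pose just before it. camera_info takes no time and is no camera call; for the wrist camera it gives the pose at the moment of the call.
A pose or a line that the arm cannot do raises env.IKError and nothing moves.
- env.job_done(): hands the job in, once; it reports no verdict.
Trained networks look in the newest picture that a camera, given by its name, has taken for a name from the list of things; names that differ only in an ending like _2 or _b are one class to them, and where a whole thing is asked for, a point or a joint stands for the part that bears it (a point fixed in the world has none). Each returns a list of dicts, best first, with "score" (0 to 1); they miss things now and then, are a little off and sometimes report something else, mostly with a low value. They report only what shows in the picture. A call takes as long as a camera call. They do not tell look-alikes from the thing itself.
- env.search_frame(query, camera): "point" ([x, y, z] in m, in the coordinates of the camera as it stood for that picture, good to about 4 mm: the middle of the surface that is visible of it).
Readings, each from a call of its own:
- env.current_clock(): time.
- env.current_q(): joint angles.
- env.current_qvel(): joint speeds.
- env.current_effort(): joint torques, N m.
- env.current_eef_pos(): TCP position.
- env.current_ee_rot(): TCP orientation.
- env.current_wrist_force(): force on the tool from outside, world axes, zero at the start.
- env.current_ft_torque(): the same for the moment, N m.
- env.current_gripper_width(): finger opening in m.
Only numpy, scipy, OpenCV 4.12 (cv2) and the standard library are available. Lean on these libraries where they do the work, as an engineer would, in place of code of your own. Each camera call takes 0.05 s, during which the arm holds its last target.

TASK

Clamp the freshly glued blanks in the bonding press: push the press's long lever down with your fingertips until the catch snaps over it and holds the heavy weight plate up, push the carrier with the two glass blanks along its rails under the plate until it is fully home against the back stop, then press the catch's thumb tab down so that the plate comes down onto the blanks. Raise the plate only by its lever, only push the carrier and never lift it off the bed, and leave the other things on the bench where they are.

Things in the scene. Friction and masses are not known exactly. Their poses are not given: they have to be found in the camera images.
- press: Bonding press fixed to the bench: grey base 262 x 108 mm, bed 50 mm high. Origin at bench level midway between the rails; x along the rails from the open front (-x) to the back, z up. Rails 8 mm above the bed, inner faces y = +-31.5, x = -170 to +45 mm; back stop at x = +50. Lever along y = -70 mm, its fulcrum posts (x = -23) 85 mm high; catch beside it at x = -91. Plate hinge at x = 60, z = 80
- home (a point): Where the carrier's origin lies when it is fully home: on the bed, in the press's frame at x = -15, y = 0, z = 50 mm
- lever (a joint): Lever angle (rad). 0: at rest, long end sloping up to the front; grows as that end is pressed down; must pass 0.55 for the spring catch to snap over its pin; 0.54 held by the catch; 0.62 bottom stop; 0.1 with the plate on the blanks. Its short end's roller lifts the plate. Push: 4 N at first, 7 to 12 N past the catch, more if quick (damper). Let go uncaught, it rises again
- lever_pad (a point): Middle of the top of the black thumb pad (36 x 26 mm) at the lever's long end, 130 mm from the fulcrum; moves with the lever. Height over the bench: 118 mm at rest, 50 mm caught, 40 mm at the bottom stop. In the press's frame y = -70 mm; x is -145 mm at rest, -154 mm halfway, -150 mm at the bottom
- flap (a joint): Angle (rad) of the weight plate: steel plate 81 x 98 x 12 mm with a round steel weight (68 mm across, 26 mm high) on top, about 1.5 kg, hinged at the back. 0: down with nothing under it; 0.08: level on the blanks; 0.48: held up by lever and catch; grows as the front edge rises. The blanks pass under it only when it is raised. Damped: takes about 1 s to come down
- flap_edge (a point): Middle of the weight plate's front edge, 85 mm from its hinge; about 72 mm above the bench when down, 111 mm when the catch holds the plate up
- catch (a joint): Angle (rad) of the spring catch. 0: closed, its nose over the path of the lever's pin (the pin pushes it aside on the way down, then it springs back over the pin by itself); grows as its thumb tab is pressed; 0.40 fully pressed. Lets a held lever go at about 0.25; springs back to 0 when the tab is released. Tab force 3 to 6 N
- catch_tab (a point): Middle of the top face of the catch's black thumb tab (28 x 26 mm), which sticks out sideways from the catch, away from the lever, at x = -91, y = -152 mm in the press's frame; 51 mm above the bench when closed, 19 mm when fully pressed. The catch's upright arm, at y = -98 mm, is 90 mm high
- carrier: Loose aluminium plate 130 (x) x 60 x 6 mm, about 0.2 kg, lying between the rails (1.5 mm play each side) on the front of the bed. At its front end (x = -65 to -61 mm) a lip, 60 mm wide, is bent up to 20 mm above its underside: push there. Two glass blanks 26 x 22 x 12 mm stand side by side at x = +23 to +49, tops 18 mm up. Origin: centre of its underside; x to the press's back
- glue_jar: Bystander, to be left alone: a small capped glue jar, 42 mm across, 52 mm tall. Origin: centre of its underside
- loupe: Bystander, to be left alone: a black eye loupe standing upright, 38 mm across, 40 mm tall. Origin: centre of its underside
- dish: Bystander, to be left alone: a shallow clear dish, 84 mm across, 18 mm tall. Origin: centre of its underside
- tweezers: Bystander, to be left alone: steel tweezers lying flat, about 125 mm long, 19 mm wide, 5 mm high. Origin: centre of its underside
- screwdriver: Bystander, to be left alone: a screwdriver lying flat, 150 mm long. Origin: centre of its underside
- pliers: Bystander, to be left alone: pliers with black grips lying flat, about 135 mm long, 64 mm wide, 12 mm high. Origin: centre of its underside
Things that resemble listed ones, but are neither listed nor needed, are in the scene too. Of the things like the carrier, leave any that is yellow; of the rest the smaller one is meant.

How it is judged:
By the outcome, as a careful person would: the job done as asked, in the order asked, and still so for the second after the job is handed in, with the robot touching nothing.
It also fails if it takes over 54 s, if anything falls off the work surface, if the arm or the gripper's body presses on something with over 40 N, if the wrist force passes 120 N, or if a joint passes its speed limit or range.

## Working session

There is one attempt and no reset: what is moved stays moved. The work goes in short steps, each a Python script; the robot and the scene stay as the last script left them, time stands still between calls to the robot, and variables do not carry over. Pictures are saved under pics/ and viewed, and the job is handed in when it is done.

```bash
mkdir -p pics; ls
cat > h.py <<'E'
import numpy as np, cv2
from workcell import env
def snap(cam,name):
    im=env.camera(cam); cv2.imwrite('pics/'+name,im[:,:,::-1]); return im
def ray(cam_info,u,v):
    K=np.array(cam_info['intrinsics']);k1=cam_info['k1'];T=np.array(cam_info['world_from_camera'])
    p=cv2.undistortPoints(np.array([[[u,v]]],float),K,np.array([k1,0,0,0.]))[0,0]
    d=T[:3,:3]@np.array([p[0],-p[1],-1.]); return T[:3,3],d/np.linalg.norm(d)
def atz(ci,u,v,z):
    o,d=ray(ci,u,v); return o+d*(z-o[2])/d[2]
def tri(rs):
    A=np.zeros((3,3));b=np.zeros(3)
    for o,d in rs:
        P=np.eye(3)-np.outer(d,d);A+=P;b+=P@o
    p=np.linalg.solve(A,b); return p,[np.linalg.norm((np.eye(3)-np.outer(d,d))@(p-o)) for o,d in rs]
def proj(ci,P):
    K=np.array(ci['intrinsics']);T=np.linalg.inv(np.array(ci['world_from_camera']))
    q=T[:3,:3]@np.array(P)+T[:3,3]
    x,y=q[0]/-q[2],-q[1]/-q[2]; s=1+ci['k1']*(x*x+y*y)
    return K[0,0]*x*s+K[0,2],K[1,1]*y*s+K[1,2]
E
python3 - <<'E'
from h import *
for c in ['scene','top','wrist']:
    snap(c,f'a_{c}.png'); i=env.camera_info(c); print(c,np.round(i['intrinsics'],1).tolist(),i['k1'],np.round(i['world_from_camera'],3).tolist())
print(env.current_clock(),env.current_ee_rot(),env.current_wrist_force())
E
```

```text
pics
scene [[493.4, 0.0, 322.1], [0.0, 493.4, 236.2], [0.0, 0.0, 1.0]] -0.11325849238238352 [[0.593, -0.695, 0.407, 0.951], [0.805, 0.517, -0.291, -0.186], [-0.008, 0.5, 0.866, 0.864], [0.0, 0.0, 0.0, 1.0]]
top [[534.8, 0.0, 319.8], [0.0, 534.8, 246.4], [0.0, 0.0, 1.0]] 0.0046861255152882055 [[-0.025, 0.996, -0.085, 0.505], [-1.0, -0.026, -0.017, 0.077], [-0.019, 0.084, 0.996, 1.083], [0.0, 0.0, 0.0, 1.0]]
wrist [[331.4, 0.0, 313.8], [0.0, 331.4, 239.0], [0.0, 0.0, 1.0]] 0.00549727860458471 [[0.272, 0.921, 0.28, 0.24], [-0.962, 0.261, 0.077, -0.581], [-0.002, -0.29, 0.957, 0.371], [0.0, 0.0, 0.0, 1.0]]
0.15 [-3.14009063e+00  2.82048234e-05  2.74829706e-01] [0.28871702 0.29242761 0.36914312]
```

View pics/a_scene.png

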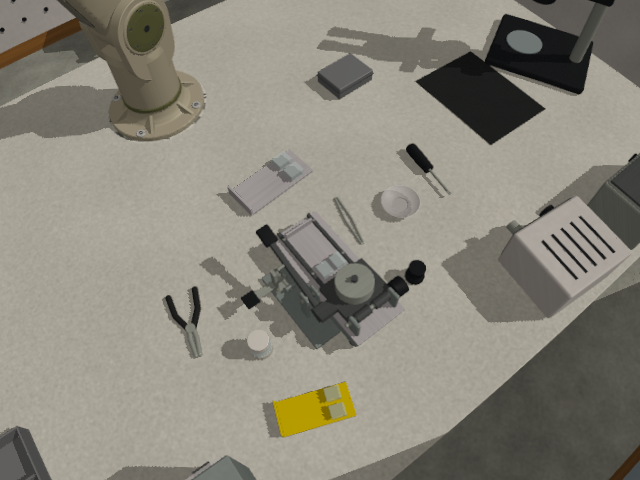

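View pics/a_top.png

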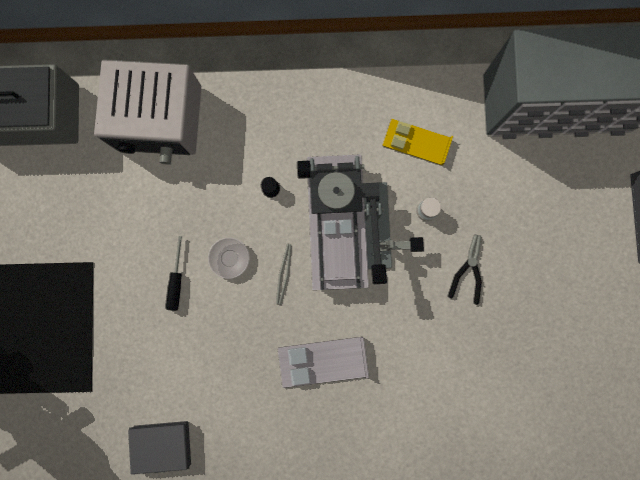

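View pics/a_wrist.png

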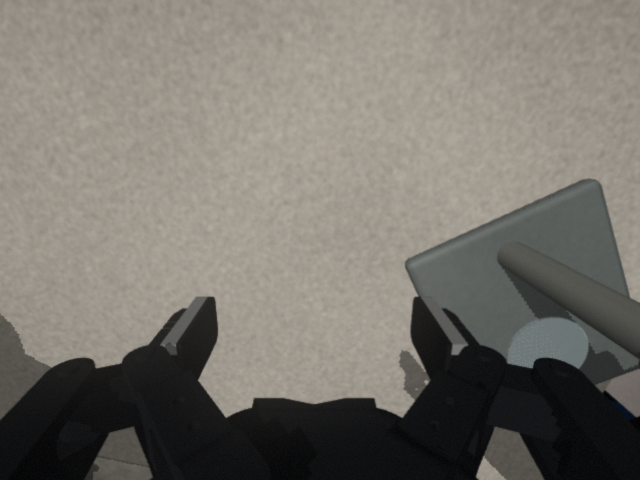

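Run:
```python
import cv2
a=cv2.imread('pics/a_top.png');cv2.imwrite('pics/b_top.png',cv2.resize(a[140:310,270:440],(800,800),interpolation=cv2.INTER_CUBIC)[:, :][:600*800//600])
cv2.imwrite('pics/b_top.png',cv2.resize(a[145:305,285:450],(619,600),interpolation=cv2.INTER_CUBIC))
a=cv2.imread('pics/a_scene.png');cv2.imwrite('pics/b_scene.png',cv2.resize(a[200:360,230:430],(750,600),interpolation=cv2.INTER_CUBIC))
```

```text
(no output)
```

View pics/b_top.png

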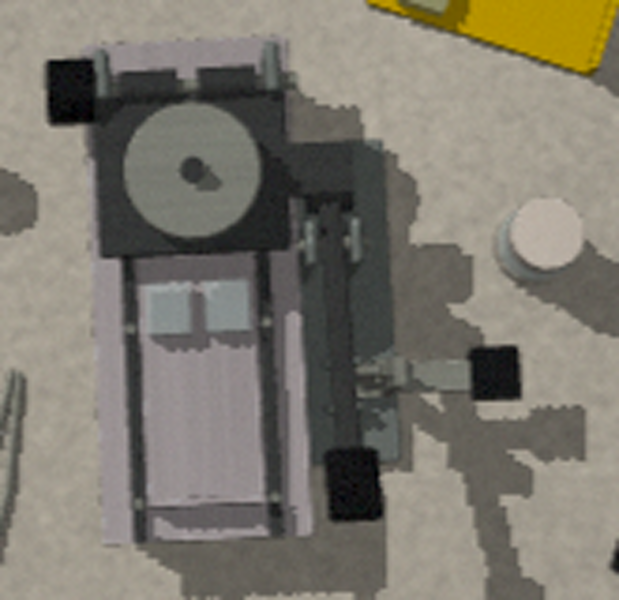

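View pics/b_scene.png

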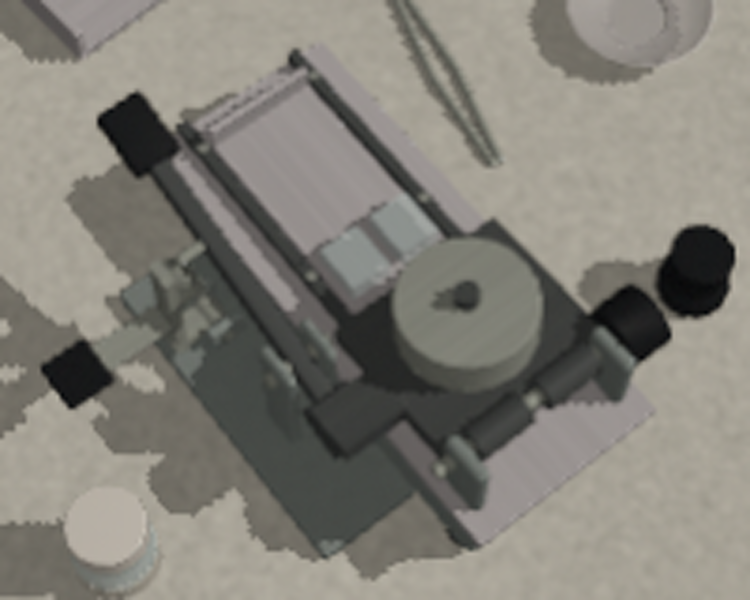

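Run:
```python
from h import *
from scipy.optimize import least_squares
t=lambda x,y:(285+x/3.75,145+y/3.75); s=lambda x,y:(230+x/3.75,200+y/3.75)
ct,cs=env.camera_info('top'),env.camera_info('scene')
pts={'pad':(t(354,485),s(137,133),(-.145,-.07,.118)),'tab':(t(495,373),s(77,374),(-.091,-.152,.051)),
'railR':(t(277,537),s(185,130),(-.170,-.0345,.058)),'railL':(t(140,540),s(296,56),(-.170,.0345,.058)),
'baseback':(t(97,42),s(655,410),None),'knob':(t(190,168),s(465,293),None),'lipL':(t(150,507),s(303,75),None),'lipR':(t(267,503),s(203,130),None)}
W={}
for k,(a,b,m) in pts.items():
    p,r=tri([ray(ct,*a),ray(cs,*b)]);W[k]=p;print(k,np.round(p,4),np.round(r,4))
def f(q):
    c,n=np.cos(q[2]),np.sin(q[2]);o=[]
    for k,(a,b,m) in pts.items():
        if m is None: continue
        P=(q[0]+c*m[0]-n*m[1],q[1]+n*m[0]+c*m[1],m[2])
        o+=list(np.subtract(proj(ct,P),a))+list(np.subtract(proj(cs,P),b))
    return o
r=least_squares(f,[.6,.05,0]);print(r.x,np.round(r.fun,1))
q=r.x;c,n=np.cos(q[2]),np.sin(q[2])
for k,p in W.items():
    d=p[:2]-q[:2];print(k,np.round([c*d[0]+n*d[1],-n*d[0]+c*d[1],p[2]],4))
for k in ['lever','catch','carrier','press']:
    for cam in ['top','scene']:
        T=np.array(env.camera_info(cam)['world_from_camera'])
        for e in env.search_frame(k,cam)[:3]:
            print(k,cam,round(e['score'],2),np.round(T[:3,:3]@e['point']+T[:3,3],3))
print(env.current_clock())
```

```text
pad [ 0.5352 -0.0116  0.1076] [0.0015 0.0015]
tab [ 0.5934 -0.0928  0.041 ] [0.0015 0.0015]
railR [0.5118 0.0238 0.0417] [0.0024 0.0024]
railL [0.512  0.0944 0.0465] [0.0022 0.0022]
baseback [0.7737 0.1116 0.052 ] [0.004 0.004]
knob [0.6931 0.0628 0.1058] [0.0005 0.0005]
lipL [0.5283 0.0882 0.0548] [0.0016 0.0016]
lipR [0.5282 0.0278 0.0605] [0.0006 0.0006]
[0.68397651 0.05962054 0.01059251] [-0.1 -3.1 -0.2 -1.   0.4 -1.4 -1.5 -1.5 -0.5 -2.  -1.4 -3.2 -0.  -1.5
 -1.7 -2. ]
pad [-0.1495 -0.0696  0.1076]
tab [-0.0921 -0.1515  0.041 ]
railR [-0.1725 -0.034   0.0417]
railL [-0.1716  0.0366  0.0465]
baseback [0.0903 0.051  0.052 ]
knob [0.0091 0.003  0.1058]
lipL [-0.1554  0.0302  0.0548]
lipR [-0.1561 -0.0302  0.0605]
lever top 0.83 [ 0.581 -0.007  0.097]
lever scene 0.94 [ 0.59  -0.013  0.092]
lever scene 0.55 [ 0.545 -0.214  0.009]
catch top 0.75 [ 0.593 -0.075  0.05 ]
carrier top 0.78 [0.59  0.06  0.052]
carrier top 0.71 [0.369 0.099 0.01 ]
carrier top 0.66 [ 0.811 -0.105  0.003]
carrier scene 0.96 [0.589 0.059 0.054]
carrier scene 0.91 [0.376 0.093 0.008]
carrier scene 0.33 [ 0.603 -0.054  0.053]
press top 0.79 [0.657 0.032 0.054]
press scene 0.61 [0.685 0.019 0.055]
0.55
```

Run:
```python
from h import *
p=env.current_eef_pos()
R=[np.pi,0,0]
for P in [[.55,-.02,.3],[.535,-.012,.15],[.6,.06,.06],[.593,-.095,.03]]:
    print(env.inverse_kinematics(P,R))
env.movel([p[0],p[1],.32],feed=.25)
env.move_pose([.52,0.0,.32],R)
ci=env.camera_info('wrist');np.save('w1.npy',ci,allow_pickle=True);snap('wrist','c_w1.png')
env.close(40)
env.movel([.58,-.06,.32],feed=.2)
ci=env.camera_info('wrist');np.save('w2.npy',ci,allow_pickle=True);snap('wrist','c_w2.png')
print(env.current_clock(),env.current_eef_pos(),env.current_q(),env.current_gripper_width())
```

```text
[ 0.51574333  0.25938791 -0.66726497  1.43269882  0.15975648  1.50424273
 -1.71656211]
[ 0.50761631  0.31454948 -0.65582732  1.71068376  0.20498964  1.1859692
 -1.77274967]
[ 0.37318606  0.58218019 -0.71763839  1.61555554  0.41716254  1.1026967
 -2.02495525]
[ 0.40847866  0.53929335 -0.40028116  1.65506869  0.24070972  0.99621452
 -1.64321489]
4.9667 [ 0.57985697 -0.05914382  0.31996893] [ 0.57334003  0.34629561 -0.71974626  1.30143976  0.2249267   1.5752023
 -1.68499647] 0.0001821694210964682
```

View pics/c_w1.png

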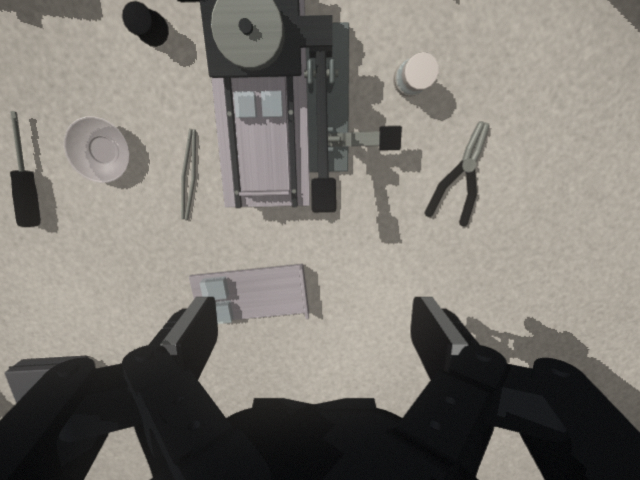

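View pics/c_w2.png

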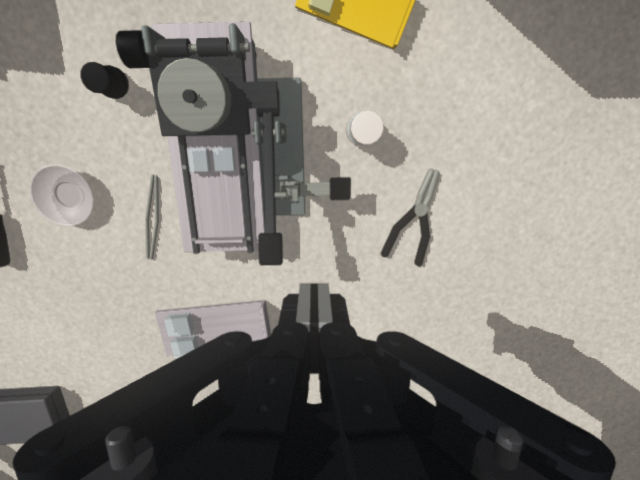

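Run:
```python
import cv2
a=cv2.imread('pics/c_w1.png');b=cv2.imread('pics/c_w2.png')
A=cv2.resize(a[110:220,210:410],(800,440),interpolation=cv2.INTER_CUBIC)
cv2.imwrite('pics/d1.png',A)
cv2.imwrite('pics/d2.png',cv2.resize(b[130:270,170:370],(800,560),interpolation=cv2.INTER_CUBIC))
```

```text
(no output)
```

View pics/d1.png

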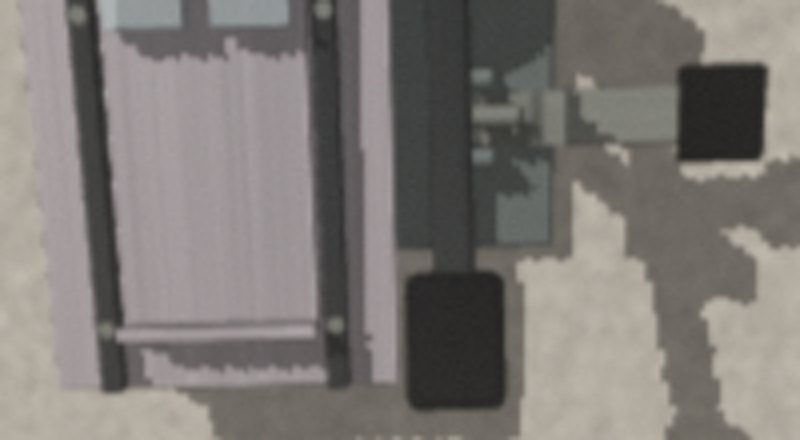

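View pics/d2.png

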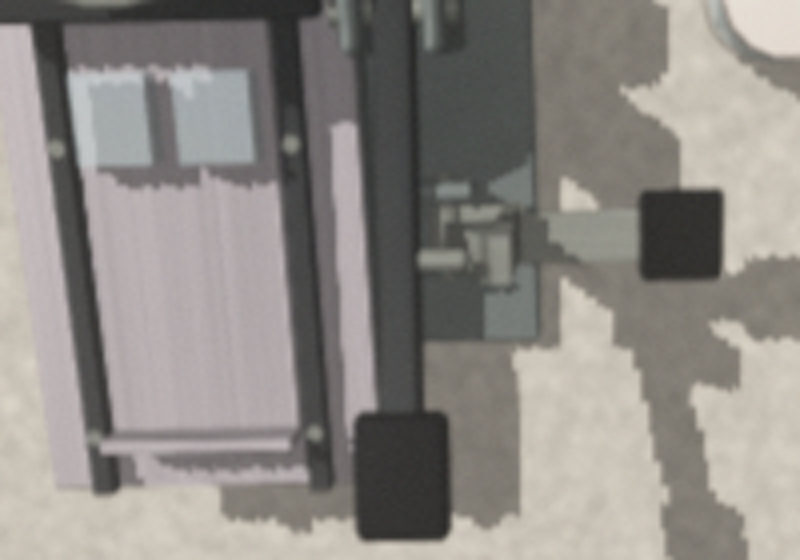

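Run:
```python
from h import *
from scipy.optimize import least_squares
t=lambda x,y:(285+x/3.75,145+y/3.75); s=lambda x,y:(230+x/3.75,200+y/3.75)
a=lambda x,y:(210+x/4,110+y/4); b=lambda x,y:(170+x/4,130+y/4)
C=[env.camera_info('top'),env.camera_info('scene'),np.load('w1.npy',allow_pickle=True).item(),np.load('w2.npy',allow_pickle=True).item()]
pts={'pad':(t(354,480),s(137,133),a(456,338),b(402,475),(-.145,-.07,.118)),'tab':(t(495,373),s(77,372),a(722,110),b(681,233),(-.091,-.152,.051)),
'railR':(t(277,535),s(185,130),a(340,380),b(321,483),(-.170,-.0345,.058)),'railL':(t(140,537),s(296,56),a(114,380),b(105,485),(-.170,.0345,.058)),
'lip':(t(208,505),s(253,102),a(215,330),b(198,443),None)}
W={}
for k,v in pts.items():
    p,r=tri([ray(c,*x) for c,x in zip(C,v)]);p2,r2=tri([ray(c,*x) for c,x in zip(C[2:],v[2:4])]);W[k]=p;print(k,np.round(p,4),np.round(r,4),np.round(p2,4),np.round(r2,4))
def f(q,sel):
    c,n=np.cos(q[2]),np.sin(q[2]);o=[]
    for k,v in pts.items():
        m=v[4]
        if m is None: continue
        P=(q[0]+c*m[0]-n*m[1],q[1]+n*m[0]+c*m[1],m[2])
        for i in sel:o+=list(np.subtract(proj(C[i],P),v[i]))
    return o
for sel in ([0],[1],[2],[3],[2,3],[0,1,2,3]):
    r=least_squares(f,[.6,.05,0],args=(sel,));print(sel,np.round(r.x,4),np.round(r.fun,1))
q=r.x;c,n=np.cos(q[2]),np.sin(q[2])
for k,p in W.items():
    d=p[:2]-q[:2];print(k,np.round([c*d[0]+n*d[1],-n*d[0]+c*d[1],p[2]],4))
```

```text
pad [ 0.5368 -0.0114  0.1114] [0.0012 0.0011 0.0004 0.001 ] [ 0.537  -0.011   0.1143] [0.0001 0.0001]
tab [ 0.5936 -0.0923  0.0435] [0.0018 0.0013 0.0007 0.0006] [ 0.5942 -0.0913  0.0492] [0. 0.]
railR [0.5124 0.024  0.0452] [0.0023 0.0025 0.0003 0.002 ] [0.5148 0.0231 0.0567] [0.0001 0.0001]
railL [0.5132 0.0942 0.0504] [0.002  0.002  0.0003 0.0014] [0.515  0.0921 0.0587] [0.0003 0.0003]
lip [0.5293 0.0591 0.0599] [0.0025 0.001  0.0019 0.0015] [0.5313 0.0593 0.0655] [0.0004 0.0004]
[0] [0.6816 0.0592 0.008 ] [-0.  -0.3  0.5  0.  -0.4 -0.2 -0.   0.5]
[1] [0.6888 0.0582 0.0021] [ 1.   0.7 -0.8  0.8 -0.1 -1.5 -0.2 -0.2]
[2] [0.6838 0.06   0.0072] [ 0.2 -1.6  1.4  0.2 -1.1  0.7 -0.6  1.2]
[3] [0.6838 0.0601 0.0105] [-0.2 -1.2  1.3 -0.  -0.7  0.8 -0.4  0.8]
[2, 3] [0.6838 0.0601 0.0088] [ 0.3 -1.7 -0.4 -1.1  1.5  0.   1.2  0.2 -0.9  0.7 -0.9  0.8 -0.4  1.2
 -0.6  0.8]
[0, 1, 2, 3] [0.6841 0.0598 0.008 ] [-0.4 -1.7  0.1 -1.2  0.5 -1.9 -0.2 -1.3  0.2 -1.2 -1.4 -1.2  1.7 -0.1
  1.4  0.1 -0.8 -1.5 -1.2 -3.3 -0.8  0.5 -0.8  0.7 -0.4 -0.8 -1.4 -2.1
 -0.3  1.  -0.5  0.5]
pad [-0.1479 -0.07    0.1114]
tab [-0.0917 -0.1514  0.0435]
railR [-0.172  -0.0344  0.0452]
railL [-0.1706  0.0357  0.0504]
lip [-0.1548  0.0005  0.0599]
```

```bash
cat >> h.py <<'E'
Q=(.684,.060,.0085); RT=[np.pi,0,Q[2]]
def w(x,y,z):
    c,n=np.cos(Q[2]),np.sin(Q[2]); return [Q[0]+c*x-n*y,Q[1]+n*x+c*y,z]
def st(m=''):
    print(m,round(env.current_clock(),2),np.round(env.current_eef_pos(),4),np.round(env.current_wrist_force(),1))
E
python3 - <<'E'
from h import *
env.move_pose(w(-.149,-.07,.16),RT);st('above')
env.movel(w(-.149,-.07,.125),feed=.1);st()
for z in (.11,.09,.075,.06,.052,.047,.043):
    env.movel(w(-.151,-.07,z),feed=.06);st()
env.wait(.2);st()
env.movel(w(-.151,-.07,.06),feed=.08);st()
env.movel(w(-.151,-.07,.16),feed=.2);st()
np.save('w3.npy',env.camera_info('wrist'),allow_pickle=True);snap('wrist','e_w.png');snap('scene','e_s.png')
E
```

```text
above 5.69 [ 0.5367 -0.0114  0.1617] [0.9 1.2 0.5]
 6.19 [ 0.5361 -0.0113  0.1255] [ 0.6  0.9 -0.5]
 6.59 [ 0.5339 -0.0112  0.1103] [-0.5  1.   3.7]
 7.08 [ 0.533  -0.0112  0.0899] [-3.5  1.1  5.3]
 7.47 [ 0.5333 -0.0112  0.0751] [-3.   0.   5.2]
 7.88 [ 0.5339 -0.0112  0.0602] [0.6 1.1 1.7]
 8.16 [ 0.5342 -0.0113  0.0523] [2.2 0.3 3.2]
 8.41 [ 0.5337 -0.0113  0.0471] [ 1.4 -0.1  3.1]
 8.66 [ 0.5334 -0.0114  0.043 ] [ 0.8 -0.2  2.8]
 8.86 [ 0.5334 -0.0114  0.043 ] [1.3 0.6 2.5]
 9.22 [ 0.5339 -0.0113  0.0606] [ 0.1  0.2 -0.1]
 9.88 [ 0.5329 -0.0116  0.1588] [-0.4 -0.1 -0.8]
```

Run:
```python
import cv2
b=cv2.imread('pics/e_s.png')
cv2.imwrite('pics/e_s2.png',cv2.resize(b[200:360,230:430],(750,600),interpolation=cv2.INTER_CUBIC))
```

```text
(no output)
```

View pics/e_s2.png

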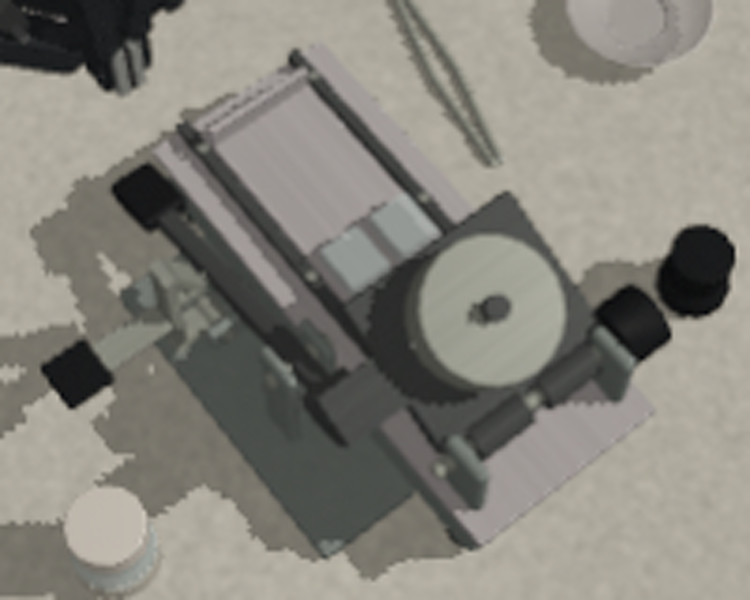

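View pics/e_w.png

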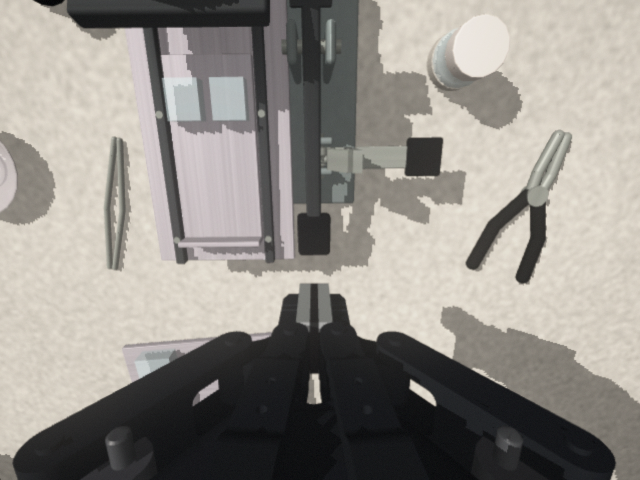

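Run:
```python
from h import *
env.movel(w(-.20,0,.12),rot=RT,feed=.2);snap('scene','f_s.png')
env.movel(w(-.20,0,.057),feed=.15);st('low')
F0=env.current_wrist_force()
env.movel(w(-.165,0,.057),feed=.08);st()
env.movel(w(-.12,0,.057),feed=.06);st()
env.movel(w(-.098,0,.057),feed=.05);st()
x=-.098
while x<-.082:
    x+=.002;env.movel(w(x,0,.057),feed=.04)
    d=env.current_wrist_force()-F0;st(f'{x:.3f}')
    if d[0]<-12: break
np.save('w4.npy',env.camera_info('wrist'),allow_pickle=True);snap('wrist','f_w.png')
```

```text
low 11.22 [0.4846 0.0581 0.0575] [-0.4 -0.2  1. ]
 11.81 [0.519  0.0588 0.0571] [ 0.1 -0.5  0.2]
 12.71 [0.5643 0.059  0.057 ] [0.9 0.6 0.2]
 13.3 [0.5863 0.0592 0.057 ] [-0.3  1.1 -0. ]
-0.096 13.55 [0.588  0.0592 0.057 ] [-0.2  0.2  0.3]
-0.094 13.8 [0.5899 0.0592 0.057 ] [-2.9  0.9  0.4]
-0.092 14.05 [0.5915 0.0593 0.0569] [-5.1  0.1  2.2]
-0.090 14.3 [0.5915 0.0593 0.0568] [-13.8  -1.1  10.1]
```

View pics/f_w.png

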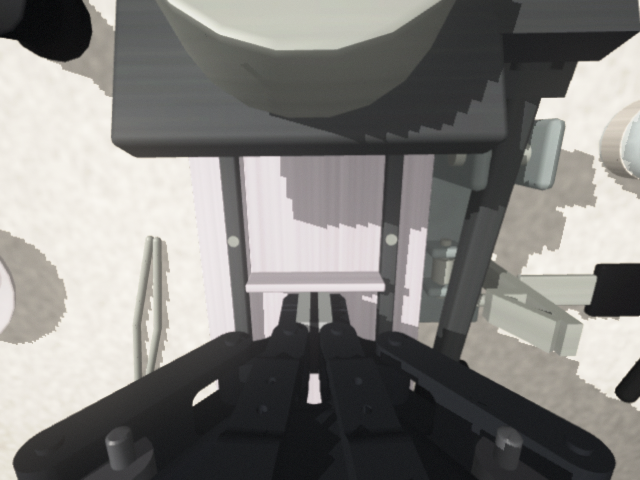

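Run:
```python
from h import *
env.movel(w(-.125,0,.058),feed=.1);st()
env.movel(w(-.15,0,.13),feed=.2);st()
np.save('w5.npy',env.camera_info('wrist'),allow_pickle=True);a=snap('wrist','g_w.png');b=snap('scene','g_s.png');c=snap('top','g_t.png')
cv2.imwrite('pics/g_s2.png',cv2.resize(b[200:360,230:430,::-1],(750,600),interpolation=cv2.INTER_CUBIC))
```

```text
14.85 [0.5599 0.0587 0.0584] [-0.6 -0.2 -0.5]
 15.38 [0.5347 0.0585 0.1304] [ 0.5  0.3 -0.7]
```

View pics/g_s2.png

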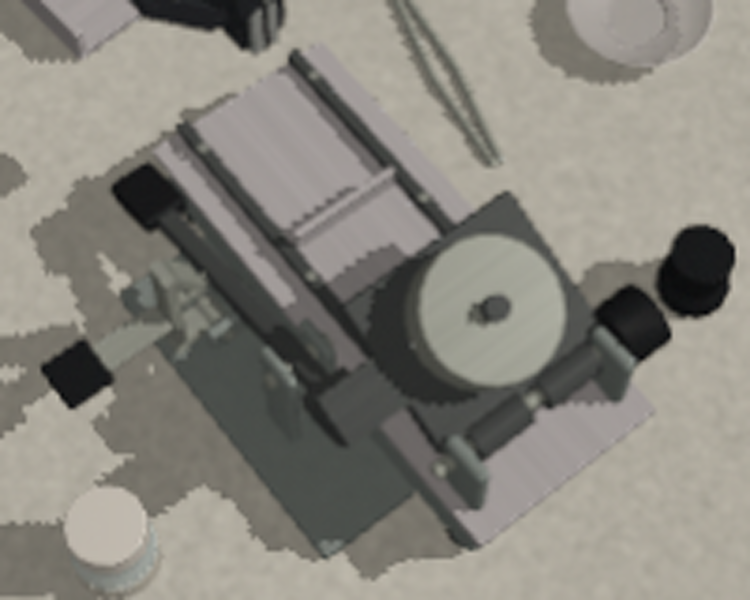

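View pics/g_w.png

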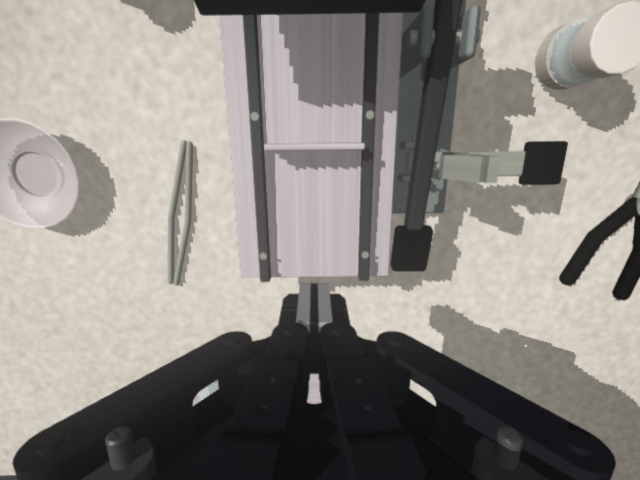

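Run:
```python
from h import *
c5=np.load('w5.npy',allow_pickle=True).item();cs=env.camera_info('scene')
u=(230+343/3.75,200+202/3.75)
def loc(p):
    d=np.array(p)[:2]-Q[:2];c,n=np.cos(Q[2]),np.sin(Q[2]);return np.round([c*d[0]+n*d[1],-n*d[0]+c*d[1]],4)
print(loc(atz(c5,315,146,.07)),loc(atz(cs,*u,.07)))
p,r=tri([ray(c5,315,146),ray(cs,*u)]);print(loc(p),p[2],r)
# reference: screws/lever pad & tab
print('tab',loc(atz(c5,545,162,.051)),'pad caught',loc(atz(c5,412,247,.05)), 'rail ends',loc(atz(c5,264,277,.058)),loc(atz(c5,364,275,.058)))
```

```text
[-0.0802 -0.0001] [-0.0765 -0.0018]
[-0.0801  0.0003] 0.062265764862331485 [np.float64(0.00047419668021284387), np.float64(0.00047419668021283666)]
tab [-0.0907 -0.149 ] pad caught [-0.1489 -0.0683] rail ends [-0.1683  0.0353] [-0.1668 -0.0343]
```

Run:
```python
from h import *
for y in (.014,-.014,0):
    env.movel(w(-.11,y,.075),feed=.2)
    env.movel(w(-.11,y,.059),feed=.15)
    F0=env.current_wrist_force()
    env.movel(w(-.096,y,.059),feed=.08)
    for x in np.arange(-.094,-.083,.002):
        env.movel(w(x,y,.059),feed=.04)
        d=env.current_wrist_force()-F0
        if d[0]<-18: break
    st(f'y{y} cmd{x:.3f}')
    env.movel(w(-.11,y,.06),feed=.1)
env.movel(w(-.115,0,.13),feed=.2);st()
np.save('w6.npy',env.camera_info('wrist'),allow_pickle=True);snap('wrist','h_w.png')
```

```text
y0.014 cmd-0.088 17.62 [0.5913 0.0734 0.0586] [-22.9  -2.5  17. ]
y-0.014 cmd-0.088 19.88 [0.5919 0.0452 0.0586] [-20.5  -1.9  14.7]
y0 cmd-0.088 22.07 [0.5916 0.0593 0.0586] [-22.6  -2.9  16.2]
 22.94 [0.5699 0.0589 0.1307] [ 0.4 -1.   0. ]
```

View pics/h_w.png

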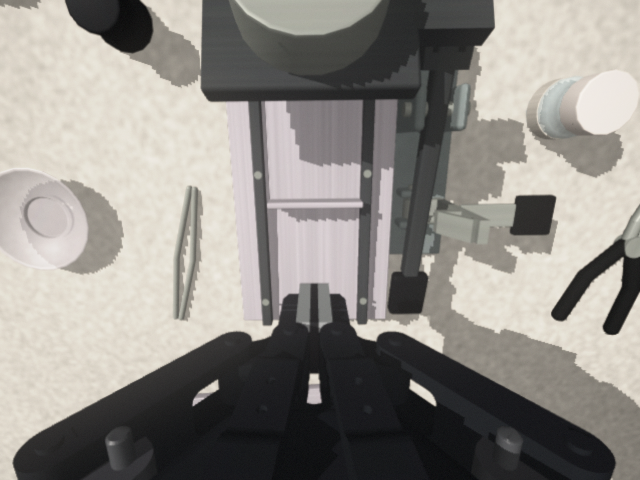

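Run:
```python
from h import *
RP=[np.pi+.2,0,Q[2]]
env.movel(w(-.115,-.02,.17),feed=.25)
env.move_pose(w(-.091,-.153,.10),RP);st('over');print(env.current_ee_rot())
env.movel(w(-.091,-.154,.056),feed=.12);st()
for z in (.045,.038,.033,.029,.026,.024):
    env.movel(w(-.091,-.153,z),feed=.05);st()
env.wait(.8);st()
np.save('w7.npy',env.camera_info('wrist'),allow_pickle=True);snap('wrist','i_w.png');b=snap('scene','i_s.png')
cv2.imwrite('pics/i_s2.png',cv2.resize(b[200:360,230:430,::-1],(750,600),interpolation=cv2.INTER_CUBIC))
```

```text
over 23.98 [ 0.5933 -0.0938  0.0981] [ 0.5  0.7 -0. ]
[-2.93962537  0.00295806  0.00753279]
 24.5 [ 0.5945 -0.0936  0.0564] [0.8 1.  1. ]
 24.88 [ 0.5941 -0.0937  0.0449] [-0.1 -0.1  0.5]
 25.17 [ 0.5939 -0.0934  0.0376] [-0.  -0.2 -0.5]
 25.42 [ 0.5945 -0.0937  0.033 ] [ 1.4 -0.8  1.9]
 25.67 [ 0.5946 -0.0942  0.0291] [ 1.4 -2.   3.1]
 25.92 [ 0.5946 -0.0945  0.0261] [ 0.8 -4.9  3.9]
 26.17 [ 0.5946 -0.0947  0.0241] [ 1.  -5.2  4.6]
 26.97 [ 0.5946 -0.0947  0.0241] [ 1.4 -5.5  4.3]
```

View pics/i_s2.png

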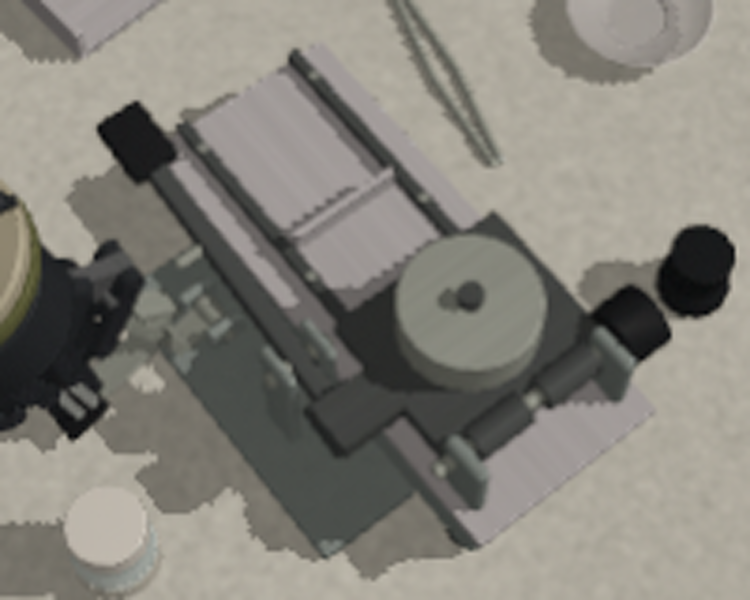

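View pics/i_w.png

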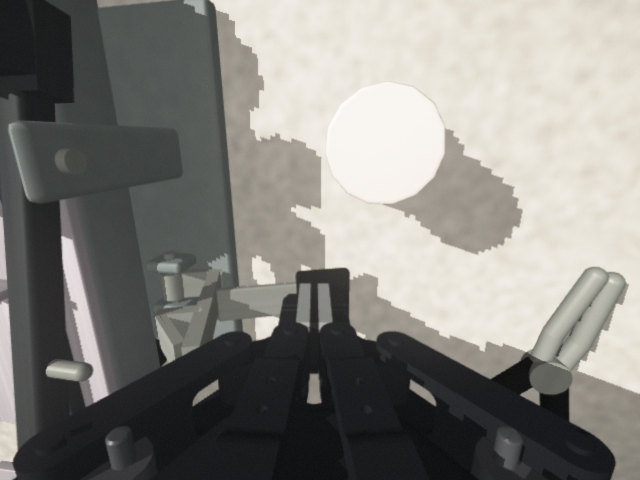

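Run:
```python
from h import *
env.movel(w(-.091,-.156,.06),feed=.06);st()
env.movel(w(-.091,-.165,.20),feed=.2);st()
env.move_pose([.42,-.1,.32],RT);env.wait(.5)
for n in('scene','top','wrist'):
    b=snap(n,f'j_{n}.png')
    if n=='scene': cv2.imwrite('pics/j_s2.png',cv2.resize(b[200:360,230:430,::-1],(750,600),interpolation=cv2.INTER_CUBIC))
np.save('w8.npy',env.camera_info('wrist'),allow_pickle=True);st()
```

```text
27.82 [ 0.5939 -0.0968  0.0597] [0.1 0.2 0.2]
 28.67 [ 0.5937 -0.1057  0.1985] [ 0.5  0.2 -0.1]
 30.18 [ 0.42 -0.1   0.32] [ 0.1 -0.2  0.4]
```

View pics/j_s2.png

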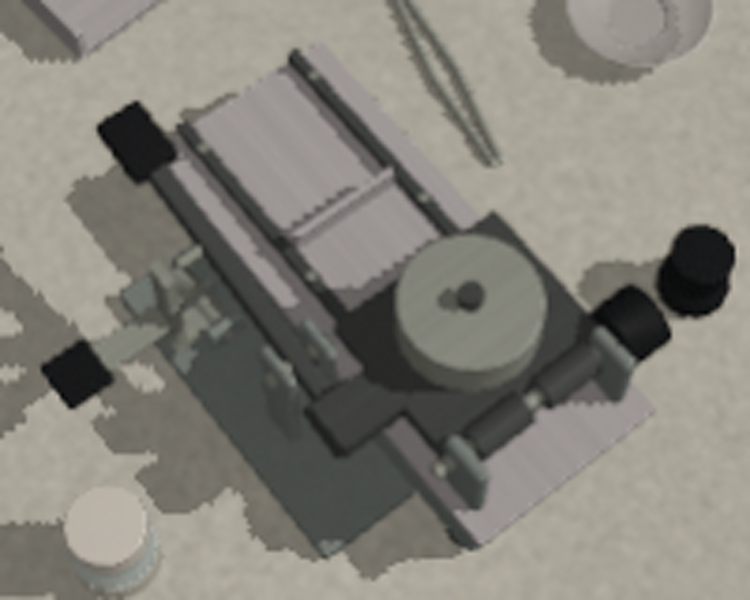

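View pics/j_top.png

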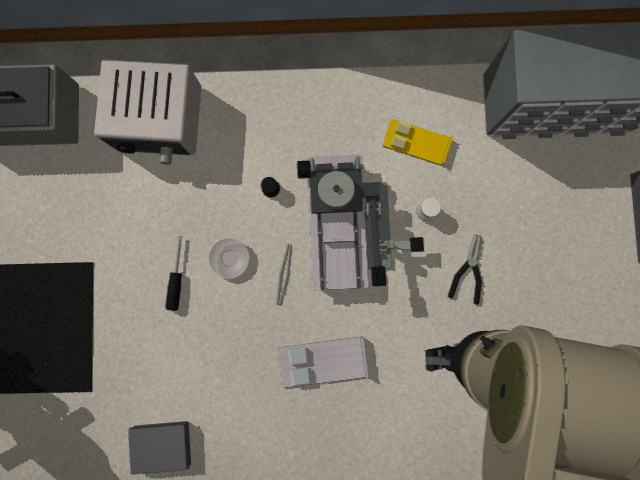

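```bash
python3 -c "
from h import *
env.job_done(); st()"
```

```text
the job is handed in; nothing more can be done
the job is handed in; nothing more can be done
```

The blanks are clamped: the weight plate is down on them, the carrier is against the back stop, and the job was handed in at about 30 s.

- **Lever:** I pushed it down with closed fingertips to a pad height of 43 mm. The pictures afterwards showed it held down by the catch and the plate raised.
- **Carrier:** I took the one lying between the rails. The yellow one, and the larger grey one on the bench, were left alone. I pushed it by its lip to a hard stop, then pushed again at left, right and centre with about 20 N. All three stopped within 0.6 mm of each other, so it sits square.
- **Catch tab:** I pressed it to about 24 mm and held it for 0.8 s. The lever rose and the plate came down.

**Last pictures, arm clear:**
- The plate lies slightly higher than it did empty, and the lever slightly lower. That is what it should look like resting on the blanks.
- The catch has sprung back, the lip has not moved, and the other things on the bench look unmoved.

**Checks that disagreed:**
- The scene and top cameras put heights about 10 mm too low, so I aimed with the wrist camera views, which matched the given heights to about 5 mm.
- The lip position from pictures (-77 to -80 mm, against -78 expected) is only good to a few millimetres. The "fully home" judgement therefore rests on the repeatable hard stop, which was about 1.5 mm from where I expected it.
- The lever force read only 2 to 5 N, lower than the text says, but it did catch.

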